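# Set the running grain mill four clicks finer

## Task

The last sample came out too coarse: first press the grain mill's start button (the flat steel one, not the mushroom-headed stop), and once the mill has been started set it four clicks finer, by pushing the thumb tab of its setting ring round with a fingertip, clockwise seen from above, exactly four clicks on from where it stands now. Leave the ring resting in that notch and take the hand away. Only push, do not pinch or force the tab, do not press stop, and leave the cup, tin, jar, brush, bowl and scoop where they are.

Things in the scene. Friction and masses are not known exactly. Their poses are not given: they have to be found in the camera images.
- mill: Bench grain mill: a heavy white box fixed to the bench, 260 (x) x 330 (y) mm, its flat aluminium deck 165 mm above the bench. Origin: centre of its underside, on the bench; x to its back, y to its left, z up. Outlet spout on its -x face; the setting ring sits on the deck 40 mm to +y of the centre, the two buttons near the -y edge.
- hopper_rim (a point): Centre of the open top of the mill's fixed steel hopper: 102 mm across, its rim 52 mm above the deck. It stands in the middle of the setting ring, on the same axis.
- setting_ring: The setting ring: a dark knurled collar on the deck, 126 mm across and 18 mm high, around the foot of the hopper, with an upright thumb tab. Origin: on its vertical turning axis, at deck height. Black lines on the deck, just outside the tab's path, mark its 12 click stops.
- thumb_tab (a point): Point to push at on the ring's upright thumb tab: mid-thickness, 84 mm from the ring's axis, 20 mm above the deck. The tab is a dark radial plate reaching 59 to 99 mm from the axis, 10 mm thick (the way it is pushed), lower edge 5 mm, upper edge 31 mm above the deck. Only flat deck below and beside its path. (The point's own axes mean nothing.)
- ring_turn (a joint): Ring angle, rad; grows clockwise seen from above (finer). 12 click stops 15 deg (0.262 rad) apart, at 0, 0.262 .. 2.880, end stops just beyond. Starts in one of the first four. At the tab it takes about 7 N to leave a notch; the force then falls, and half-way (7.5 deg) the ring snaps by itself, ahead of the finger, into the next notch and stays: one click.
- start_top (a point): Centre of the top of the start button: a flat-topped bare steel push button 28 mm across in a round aluminium collar 44 mm across and 12 mm high; its top is 22 mm above the deck. It is the one nearer the mill's front (-x) edge.
- start (a joint): Travel of the start button in m: 0 out, 0.006 fully down (about 5 N); it springs back when let go. Down by 4 mm or more starts the mill.
- stop_top (a point): Centre of the top of the stop button: a black mushroom head 44 mm across, its top 34 mm above the deck, 100 mm behind the start button (towards the mill's +x). Not to be pressed.
- stop (a joint): Travel of the stop button in m: 0 out, 0.005 fully down.
- cup: Loose steel cup, 72 mm across, 62 mm high, standing on the bench under the mill's spout. Origin: centre of its underside.
- tin: Loose lidded aluminium moisture tin, 51 mm across, 22 mm high, standing on the mill's deck at the back, between stop button and setting ring. Origin: centre of its underside.
- jar: Loose closed amber sample jar, 66 mm across, 100 mm high, on the bench at the mill's -y side. Origin: centre of its underside.
- brush: Loose cleaning brush, 190 mm long, lying on the bench at the mill's +y side. Origin: middle of its underside.
- pink_bowl: Loose pink plastic bowl, 116 mm across, 50 mm high, on the bench at the left. Origin: centre of its underside.
- scoop: Loose sheet-metal scoop, 145 mm long, 57 mm wide, 22 mm high, lying on the bench at the right. Origin: under the middle of its tray.

How it is judged:
By the outcome, as a careful person would: the job done as asked, in the order asked, and still so for the second after the job is handed in, with the robot touching nothing.
It also fails if it takes over 48 s, if anything falls off the work surface, if the arm or the gripper's body presses on something with over 40 N, if the wrist force passes 120 N, or if a joint passes its speed limit or range.

## Robot

A 7-joint arm with a two-finger parallel gripper is mounted at the origin on the work surface. World frame = base frame: x ahead of the robot, y to its left, z up, the work surface at z = 0. Lengths are in m, angles in rad, forces in N, time in s.
With the tool pointing down it reaches from about 0.35 to 0.9 m from the base axis. Payload 8.1 kg.
Tool frame: the origin (TCP) lies at the very end of the fingers, on their centre line; the grasp point (between the pads) lies 19 mm behind it; z points along the fingers, y is the line along which they close (so a half turn about z gives the same grasp; the last joint's range is limited). The gripper opens to 85 mm and grips with 20 to 120 N. Pads are 22 mm wide; open, the fingers measure 114 mm over their backs; the gripper's body (76 mm by 85 mm) begins 54 mm behind the grasp point. The pads swing forward as they close: fully open they stand 13 mm farther back than shut.
Start: joints at [1.145, 0.434, 0.025, 1.573, -0.012, 1.134, -0.075], TCP at [0.198, -0.593, 0.231] pointing down, gripper open.
Joint ranges: [-2.62, 2.62], [-0.44, 2.09], [-1.27, 1.32], [0.08, 2.57], [-1.32, 4.46], [0.12, 2], [-2.74, 2.74]. Speed limits (rad/s): [2.22, 2.22, 3.01, 3.01, 3.14, 3.14, 3.14].

## Interface

Orientations are given as a rotation vector (axis times angle).
In Python, from bench import movep, servo_line, move_j, release, close_gripper, pause, ik, camera, camera_params, PlanningError, hand_in, get_t, get_qpos, get_qd, get_effort, get_ee_pos, get_tcp_rot, get_wrist_force, get_moment, get_width, get_gripper_force gives the robot as it stands. Calls block until the motion is done:
- movep(position, orientation): joint-space move of the TCP to a pose.
- servo_line(position, orientation=None, speed=0.15, force_limit=None): straight line of the TCP; orientation=None keeps the orientation; speed is the mean speed in m/s. With force_limit (N) it stops when the force on the tool has changed by that much, and returns True; else False.
- move_j(angles): joint-space move.
- release() and close_gripper(grasp_force=None): open the fingers fully, or close them until they stop; grasp_force is the grip in N (None keeps the last).
- pause(seconds).
- ik(position, orientation): joint angles nearest the present ones, or None.
- camera(name): name is "side" or "top" or "wrist"; returns (picture, depth): 384x512x3 uint8, blue, green, red; 384x512 float32, m along the optical axis (not along the pixel's ray), 0 where there is no reading.
- camera_params(name): a dict with "camera_matrix" (3x3 intrinsics, pixels), "k1" (the pictures are not rectified: a ray, as slopes to the right and down, at radius r is drawn at 1 + k1 r^2 times it, then the intrinsics apply), "world_from_camera" (4x4, takes a point from camera to world coordinates); the wrist camera has in their place "mount" (4x4, takes a point from camera to tool coordinates, whose origin is the TCP and whose axes are the flange's). Camera axes: x right, y up, looking along -z (the intrinsics and any distortion apply to the point x, -y, -z); pixel columns grow to the right and rows downward; lengths in m; the calibration is good to about 2 mm. A picture is of the moment at which its call begins: read the wrist's pose just before it. camera_params takes no time and is no camera call.
A pose or a line that the arm cannot do raises PlanningError and nothing moves.
- hand_in(): hands the job in; it is judged then, once.
Readings, each from a call of its own:
- get_t(): time.
- get_qpos(): joint angles.
- get_qd(): joint speeds.
- get_effort(): joint torques, N m.
- get_ee_pos(): TCP position.
- get_tcp_rot(): TCP orientation.
- get_wrist_force(): force on the tool from outside, world axes, zero at the start.
- get_moment(): the same for the moment, N m.
- get_width(): finger opening in m.
- get_gripper_force(): force on a finger pad.
Only numpy, scipy, OpenCV 4.12 (cv2) and the standard library are available. Lean on these libraries where they do the work, as an engineer would, in place of code of your own. Each camera call takes 0.05 s, during which the arm holds its last target. There are 200 camera calls.

## Working session

There is one attempt and no reset: what is moved stays moved. The work goes in short steps, each a Python script; the robot and the scene stay as the last script left them, time stands still between calls to the robot, and variables do not carry over. Pictures are saved under pics/ and viewed, at most 10 in all, crops included, and the job is handed in when it is done.

```bash
mkdir -p pics; ls; python3 - <<'E'
from bench import *
import cv2,numpy as np
for n in("top","side"):
    p,d=camera(n); cv2.imwrite(f"pics/{n}0.png",p); np.save(f"pics/{n}d0.npy",d)
    c=camera_params(n); print(n,c)
print(camera_params("wrist"))
print(get_t(),get_ee_pos(),get_tcp_rot())
E
```

```text
pics
top {'camera_matrix': array([[406.49532443,   0.        , 260.34078182],
       [  0.        , 406.49532443, 190.46200967],
       [  0.        ,   0.        ,   1.        ]]), 'k1': 0.012696365699197512, 'world_from_camera': array([[-0.01512006,  0.99082971, -0.1342679 ,  0.37218723],
       [-0.99988466, -0.01479067,  0.00345041,  0.01663445],
       [ 0.00143286,  0.13430458,  0.99093906,  1.28771913],
       [ 0.        ,  0.        ,  0.        ,  1.        ]])}
side {'camera_matrix': array([[473.9457596 ,   0.        , 268.00140472],
       [  0.        , 473.9457596 , 191.64573658],
       [  0.        ,   0.        ,   1.        ]]), 'k1': -0.07603210549173149, 'world_from_camera': array([[-0.99252539,  0.08259438, -0.08984165,  0.37044641],
       [-0.12194874, -0.6994414 ,  0.70420894,  1.1626466 ],
       [-0.00467526,  0.70990133,  0.70428562,  1.3289152 ],
       [ 0.        ,  0.        ,  0.        ,  1.        ]])}
{'camera_matrix': array([[344.1833441 ,   0.        , 257.32588179],
       [  0.        , 344.1833441 , 189.53302115],
       [  0.        ,   0.        ,   1.        ]]), 'k1': -0.09813775046192866, 'mount': array([[ 2.45571646e-04,  9.47903092e-01,  3.18558736e-01,
         8.24901843e-02],
       [ 9.99999698e-01,  2.12825231e-06, -7.77216006e-04,
         1.93276224e-04],
       [-7.37403429e-04,  3.18558831e-01, -9.47902805e-01,
        -1.41357155e-01],
       [ 0.00000000e+00,  0.00000000e+00,  0.00000000e+00,
         1.00000000e+00]])}
0.1 [ 0.19807437 -0.592333    0.23061154] [-3.09947054e+00 -5.04481189e-01  5.05092963e-04]
```

View pics/top0.png

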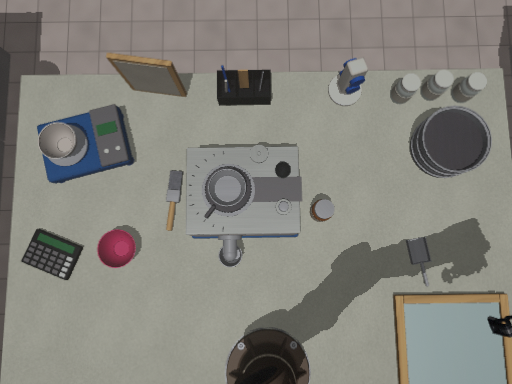

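View pics/side0.png

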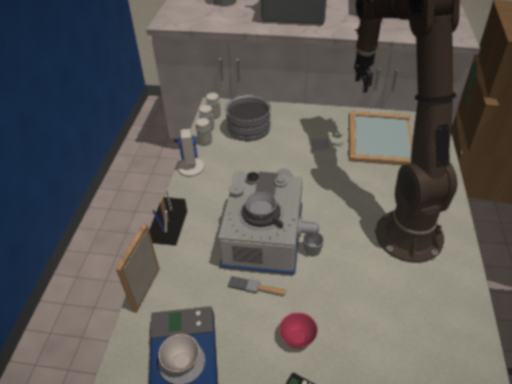

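Top view: mill around (243,190), tab at about (210,211) front-left of the hopper (228,188), start (283,206), stop (283,170), tin (260,153). Next I get coarse positions, then take a closer wrist view.

```bash
cat > h.py <<'E'
from bench import *
import cv2,numpy as np
from scipy.spatial.transform import Rotation as R
def cam(n,pose=None):
    c=camera_params(n)
    if n!="wrist": return c,c["world_from_camera"]
    T=np.eye(4);T[:3,:3]=R.from_rotvec(pose[1]).as_matrix();T[:3,3]=pose[0]
    return c,T@c["mount"]
def ray(c,W,uv,z):
    """pixels -> world points on height z"""
    k=np.array([c["k1"],0,0,0,0.])
    s=cv2.undistortPoints(np.float64(uv).reshape(-1,1,2),c["camera_matrix"],k)[:,0]
    d=np.c_[s[:,0],-s[:,1],-np.ones(len(s))]@W[:3,:3].T
    o=W[:3,3]; return o+d*((z-o[2])/d[:,2])[:,None]
def proj(c,W,P):
    p=(np.atleast_2d(P)-W[:3,3])@W[:3,:3]
    return cv2.projectPoints(p*[1,-1,-1],np.zeros(3),np.zeros(3),c["camera_matrix"],np.array([c["k1"],0,0,0,0.]))[0][:,0]
def down(yaw):  # tool pointing down, tool x axis at yaw
    return (R.from_euler('z',yaw)*R.from_rotvec([np.pi,0,0])).as_rotvec()
E
python3 - <<'E'
from h import *
c,W=cam("top")
for n,uv,z in[("hopper",(228,188),.217),("start",(283,206),.187),("stop",(283,170),.199),("tab",(210,211),.196),("tin",(260,153),.187)]:
    print(n,ray(c,W,[uv],z)[0].round(3))
print(ray(c,W,[(187,147),(299,145),(301,234),(187,234)],.165).round(3))
r=R.from_rotvec(get_tcp_rot()).as_matrix();print(r.round(2))
for yaw in(0,-.3,.3,.6):
  for z in (.45,.5): 
    q=ik([.40,.0+.05,z],down(yaw)); print(yaw,z,None if q is None else q.round(2))
E
```

```text
hopper [0.525 0.099 0.217]
start [ 0.478 -0.048  0.187]
stop [ 0.575 -0.05   0.199]
tab [0.466 0.149 0.196]
tin [0.626 0.012 0.187]
[[ 0.651  0.218  0.165]
 [ 0.652 -0.099  0.165]
 [ 0.402 -0.097  0.165]
 [ 0.407  0.216  0.165]]
[[ 0.95  0.32 -0.  ]
 [ 0.32 -0.95  0.  ]
 [-0.   -0.   -1.  ]]
0 0.45 [ 0.6   0.   -0.83  1.6   0.    1.54 -1.8 ]
0 0.5 [ 0.63  0.01 -0.86  1.48  0.    1.66 -1.8 ]
-0.3 0.45 [ 0.56 -0.   -0.79  1.6  -0.    1.54 -2.1 ]
-0.3 0.5 [ 0.58  0.   -0.82  1.48  0.    1.66 -2.1 ]
0.3 0.45 [ 0.59  0.   -0.82  1.6   0.    1.54 -1.5 ]
0.3 0.5 [ 0.62  0.01 -0.86  1.48  0.    1.66 -1.5 ]
0.6 0.45 [ 0.58 -0.   -0.8   1.6  -0.    1.54 -1.2 ]
0.6 0.5 [ 0.61  0.   -0.84  1.48  0.    1.66 -1.2 ]
```

```bash
python3 - <<'E'
from h import *
close_gripper(20)
movep([.56,.06,.42],down(0))
print(get_t(),get_width(),get_ee_pos())
pose=(get_ee_pos(),get_tcp_rot()); np.save("pics/pose1.npy",np.array(pose))
p,d=camera("wrist"); cv2.imwrite("pics/w1.png",p); np.save("pics/wd1.npy",d)
E
```

```text
3.5833 0.00018390909251866043 [0.56016069 0.05900347 0.41971022]
```

View pics/w1.png

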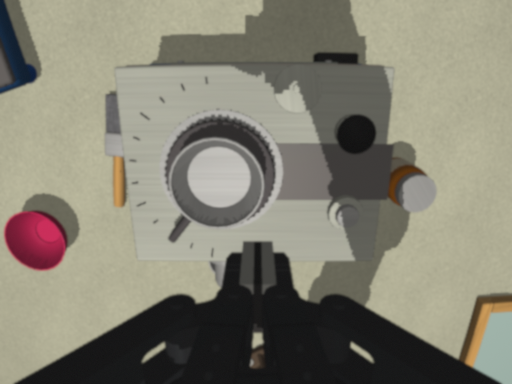

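Wrist view: tab at (180,228), hopper rim centre about (217,180), click lines from (213,252) round to (207,80), start button at (343,212), stop (356,133). Next step is exact measurement.

```bash
python3 - <<'E'
from h import *
from scipy.optimize import least_squares
pose=np.load("pics/pose1.npy"); c,W=cam("wrist",pose)
p=cv2.imread("pics/w1.png"); g=cv2.cvtColor(p,6)
d=np.load("pics/wd1.npy")
# depth-height of deck
def h(u,v):
    k=d[v,u]; P=ray(c,W,[(u,v)],0)[0]; o=W[:3,3]; dz=-(W[:3,:3].T@(P-o))[2]; return (o+(P-o)*k/dz)
for uv in[(160,100),(300,250),(340,90),(178,229),(343,214),(356,133),(80,300)]: print(uv,h(*uv).round(4))
bh=cv2.morphologyEx(g,cv2.MORPH_BLACKHAT,np.ones((9,9)))
m=(bh>25).astype(np.uint8); m[:, :125]=0; m[:70]=0;m[262:]=0; m[:,225:]=0
n,l,s,ce=cv2.connectedComponentsWithStats(m)
for i in range(1,n):
    if s[i,4]>8: P=ray(c,W,[ce[i]],.165)[0]; e=P-[.525,.099,.165]; print(s[i],ce[i].round(1),P.round(4),round(np.hypot(*e[:2]),4),np.degrees(np.arctan2(e[1],e[0])).round(1))
crop=cv2.resize(p[60:270,110:390],None,fx=2.8,fy=2.8,interpolation=cv2.INTER_CUBIC); cv2.imwrite("pics/w1c.png",crop)
E
```

```text
(160, 100) [0.6165 0.169  0.1637]
(300, 250) [0.4262 0.0033 0.164 ]
(340, 90) [ 0.6271 -0.0343  0.1643]
(178, 229) [0.4709 0.1519 0.1951]
(343, 214) [ 0.4859 -0.0429  0.1862]
(356, 133) [ 0.5838 -0.0471  0.1961]
(80, 300) [ 0.2191  0.4167 -0.0008]
[205  77   3   7  19] [206.  80.] [0.6378 0.1154 0.165 ] 0.114 8.3
[181  84   4   7  20] [182.5  87. ] [0.6305 0.1421 0.165 ] 0.114 22.2
[159  97   6   6  19] [161.6  99.3] [0.6174 0.1668 0.165 ] 0.1146 36.3
[140 112  10   8  34] [144.3 115.7] [0.5992 0.1884 0.165 ] 0.1162 50.3
[211 114   4   3  10] [212.5 115.2] [0.5989 0.1096 0.165 ] 0.0747 8.2
[218 114   4   3  10] [219.5 115.2] [0.5989 0.1016 0.165 ] 0.0739 2.0
[165 131  35  53 379] [177.2 152.9] [0.5552 0.1531 0.165 ] 0.062 60.8
[133 136   7   5  17] [136.  137.8] [0.5737 0.2008 0.165 ] 0.1128 64.4
[183 141  42  21 294] [201.5 147.9] [0.5611 0.1239 0.165 ] 0.0439 34.6
[129 159   7   3  18] [132.2 160.1] [0.547  0.2083 0.165 ] 0.1115 78.6
[125 169   2  34  53] [125.4 186.7] [0.5135 0.2208 0.165 ] 0.1223 95.4
[132 181   6   3  15] [134.8 182.2] [0.5192 0.2082 0.165 ] 0.1094 93.0
[137 202   9   5  23] [141.  203.8] [0.491  0.2036 0.165 ] 0.11 108.0
[168 214  23  29 268] [178.1 228.8] [0.4571 0.1594 0.165 ] 0.0909 138.3
[153 219   5   5  16] [155.1 220.9] [0.4679 0.188  0.165 ] 0.1057 122.7
[190 243   3   5  12] [191.1 245.1] [0.434  0.1443 0.165 ] 0.1017 153.5
[211 248   3   9  21] [211.9 251.9] [0.4242 0.1178 0.165 ] 0.1025 169.4
```

View pics/w1c.png

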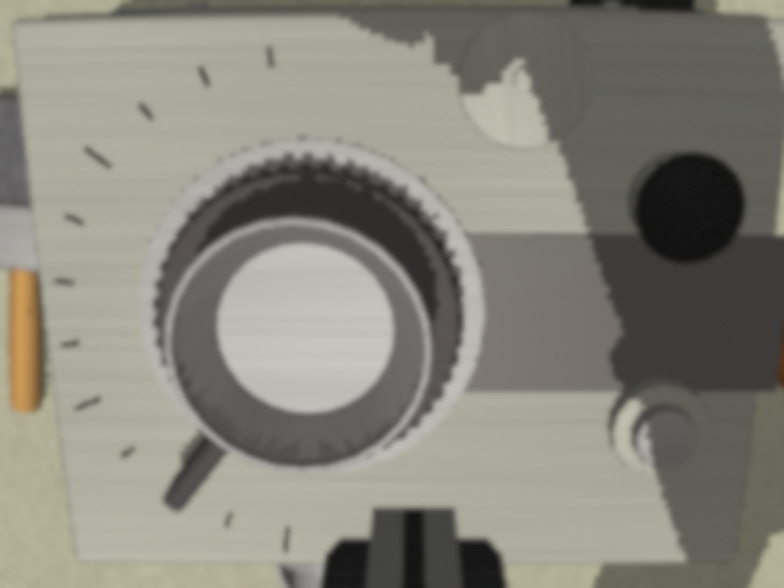

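The enlarged crop shows 12 click lines. The third from the front is hidden by the tab, so it stands at stop 2 and the target is stop 6, the line at wrist pixel (132,160). Now I fit the axis to the lines and locate the start button.

```bash
python3 - <<'E'
from h import *
from scipy.optimize import least_squares
pose=np.load("pics/pose1.npy"); c,W=cam("wrist",pose); ct,Wt=cam("top")
t={0:(211.9,251.9),1:(191.1,245.1),3:(155.1,220.9),4:(141,203.8),5:(134.8,182.2),6:(132.2,160.1),7:(136,137.8),8:(144.3,115.7),9:(161.6,99.3),10:(182.5,87),11:(206,80)}
i=np.array(list(t)); P=ray(c,W,list(t.values()),.165)[:,:2]
f=lambda x:(P-x[:2]-x[2]*np.c_[np.cos(x[3]-i*np.pi/12),np.sin(x[3]-i*np.pi/12)]).ravel()
s=least_squares(f,[.52,.1,.107,2.9]); x=s.x
print("axis",x[:3].round(4),"a0 deg",np.degrees(x[3]).round(1),"res mm",(np.abs(s.fun).max()*1e3).round(2))
p=cv2.imread("pics/w1.png"); tp=cv2.imread("pics/top0.png")
# tab tip pixels: top edge outer
hsv=cv2.cvtColor(p,cv2.COLOR_BGR2HSV)
m=((hsv[...,2]<95)*255).astype(np.uint8)[212:246,164:192]
n,l,st,ce=cv2.connectedComponentsWithStats(m); k=1+st[1:,4].argmax(); v,u=np.where(l==k)
T=ray(c,W,np.c_[u+164,v+212],.196)[:,:2]-x[:2]; r=np.hypot(*T.T);a=np.degrees(np.arctan2(T[:,1],T[:,0]))
print("tab r",r.min().round(3),r.max().round(3),"ang med outer",np.median(a[r>.075]).round(1), "idx",((np.degrees(x[3])-np.median(a[r>.075]))/15).round(2))
# top camera hopper check & start
def circ(img,cc,WW,uv,z,lo,hi,half=22):
    u0,v0=int(uv[0])-half,int(uv[1])-half
    g=cv2.resize(cv2.cvtColor(img,6)[v0:v0+2*half,u0:u0+2*half],None,fx=4,fy=4,interpolation=cv2.INTER_CUBIC)
    H=cv2.HoughCircles(g,cv2.HOUGH_GRADIENT,1,20,param1=80,param2=12,minRadius=int(lo*4),maxRadius=int(hi*4))
    if H is None: return None
    return [((h[:2]-1.5)/4+[u0,v0]).round(1).tolist()+[round(h[2]/4,1)]+ray(cc,WW,[((h[:2]-1.5)/4+[u0,v0])],z)[0].round(4).tolist() for h in H[0][:3]]
print("start wrist",circ(p,c,W,(343,212),.187,9,13)); print("collar wrist",circ(p,c,W,(343,212),.177,15,19))
print("start top",circ(tp,ct,Wt,(283,206),.187,3.5,6)); print("collar top",circ(tp,ct,Wt,(283,206),.177,6.5,9.5))
print("hopper wrist",circ(p,c,W,(217,180),.217,42,52,60)); print("hopper top",circ(tp,ct,Wt,(228,188),.217,16,22,30))
print("stop wrist",circ(p,c,W,(356,133),.199,16,23,30))
b=cv2.circle(p.copy(),(0,0),1,0); cv2.imwrite("pics/s.png",cv2.resize(p[185:240,315:375],None,fx=8,fy=8,interpolation=cv2.INTER_CUBIC))
dep=np.load("pics/wd1.npy")
V,U=np.mgrid[190:240,315:370]; kk=dep[190:240,315:370].ravel()
A=ray(c,W,np.c_[U.ravel(),V.ravel()].astype(float),0)-W[:3,3]; Q=W[:3,3]+A*(kk/-(A@W[:3,:3])[:,2])[:,None]
for lo,hi in((.183,.190),(.173,.179)):
    S=Q[(Q[:,2]>lo)&(Q[:,2]<hi)]; print("depth layer",len(S),S.min(0).round(4),S.max(0).round(4),S.mean(0).round(4))
E
```

```text
axis [0.5316 0.1026 0.1073] a0 deg 171.8 res mm 1.52
tab r 0.061 0.095 ang med outer 141.1 idx 2.05
start wrist [[338.5, 212.0, np.float32(9.6), 0.4889, -0.037, 0.187]]
collar wrist [[344.5, 215.0, np.float32(15.8), 0.4808, -0.0473, 0.177]]
start top [[283.0, 206.8, np.float32(5.1), 0.4757, -0.0481, 0.187]]
collar top [[282.8, 206.2, np.float32(7.7), 0.4781, -0.048, 0.177]]
hopper wrist [[215.2, 185.8, np.float32(48.8), 0.5313, 0.103, 0.217], [217.0, 181.0, np.float32(45.2), 0.5365, 0.1009, 0.217], [219.0, 176.2, np.float32(50.2), 0.5417, 0.0986, 0.217]]
hopper top [[226.5, 187.2, np.float32(19.0), 0.5272, 0.1028, 0.217], [231.2, 189.0, np.float32(21.8), 0.5223, 0.0902, 0.217], [222.5, 190.5, np.float32(18.2), 0.5187, 0.1135, 0.217]]
stop wrist [[357.2, 133.0, np.float32(18.3), 0.5843, -0.0476, 0.199]]
depth layer 387 [ 0.4679 -0.062   0.1831] [ 0.495  -0.0354  0.1882] [ 0.4822 -0.0484  0.1855]
depth layer 518 [ 0.4599 -0.071   0.173 ] [ 0.5034 -0.0272  0.179 ] [ 0.4852 -0.0468  0.1757]
```

```bash
cat >> h.py <<'E'
AX=np.array([.5308,.1026]); A0=171.8
def pt(deg,z,r=.084):
    a=np.radians(deg); return np.r_[AX+r*np.array([np.cos(a),np.sin(a)]),z]
E
python3 - <<'E'
from h import *
movep([.482,-.0482,.24],down(0))
servo_line([.482,-.0482,.20],speed=.1)
hit=servo_line([.482,-.0482,.177],speed=.02,force_limit=15)
print(hit,get_ee_pos().round(4),get_wrist_force().round(1))
pause(.2); print(get_wrist_force().round(1),get_ee_pos()[2])
servo_line([.482,-.0482,.30],speed=.15)
print(get_t())
for a in(163,141,120,98):
    q=ik(pt(a,.175),down(np.radians(a))); print(a,None if q is None else q.round(2))
print(get_qpos().round(2))
E
```

```text
True [ 0.482  -0.0482  0.181 ] [-2.6  0.1  8.2]
[-2.5  0.3 10.1] 0.18102674774964636
7.1417
163 [ 0.49  0.5  -1.18  1.95  0.54  1.05  0.35]
141 [ 0.37  0.5  -1.09  1.91  0.51  1.05 -0.05]
120 [ 0.29  0.53 -1.03  1.84  0.51  1.07 -0.41]
98 [ 0.22  0.55 -0.95  1.77  0.5   1.08 -0.76]
[ 0.53  0.22 -0.64  1.76  0.14  1.22 -1.72]
```

The press bottomed at z = 0.181, which is exactly 6 mm of travel, with 10 N on the tool, so the mill is started. Now the ring.

```bash
python3 - <<'E'
from h import *
D=lambda a:down(np.radians(a))
a=164
movep(pt(a,.30),D(a)); servo_line(pt(a,.20),speed=.12)
print("touch deck?",servo_line(pt(a,.176),speed=.05,force_limit=8))
f0=get_wrist_force(); print(get_t(),get_ee_pos().round(4))
for b in np.arange(160,97.9,-4).tolist()+[98.1]:
    hit=servo_line(pt(b,.176),D(b),speed=.04,force_limit=30)
    t=np.radians(b); f=get_wrist_force()-f0
    print(b,hit,"tang %.1f rad %.1f z %.1f"%(f[:2]@[np.sin(t),-np.cos(t)],f[:2]@[np.cos(t),np.sin(t)],f[2]))
    if hit: break
print(get_t())
E
```

```text
touch deck? False
10.7333 [0.45   0.1259 0.1759]
160.0 False tang -0.2 rad -0.0 z 0.7
156.0 False tang -0.8 rad -0.5 z 1.0
152.0 False tang -7.4 rad 0.9 z 4.7
148.0 False tang -0.2 rad -0.9 z 0.8
144.0 False tang -0.5 rad -0.6 z 0.4
140.0 False tang -1.0 rad -0.3 z 0.1
136.0 False tang -6.0 rad 0.5 z 3.8
132.0 False tang 0.1 rad -0.2 z -0.0
128.0 False tang -1.0 rad -0.1 z 0.8
124.0 False tang -3.2 rad -0.8 z 0.1
120.0 False tang -3.9 rad -0.6 z -0.5
116.0 False tang -0.7 rad -0.3 z 0.9
112.0 False tang -0.1 rad -0.0 z 0.4
108.0 False tang -5.1 rad -0.6 z 3.1
104.0 False tang -0.8 rad -0.4 z -0.3
100.0 False tang 0.0 rad 0.2 z -0.3
98.1 False tang -0.5 rad -0.6 z 0.3
15.7833
```

There were four separate force peaks (152, 136, 122 and 108°), each followed by a snap. I back off, rise, and look.

```bash
python3 - <<'E'
from h import *
D=lambda a:down(np.radians(a))
servo_line(pt(108,.176),speed=.06); servo_line(pt(108,.30),speed=.15)
movep([.56,.06,.42],down(0))
pose=(get_ee_pos(),get_tcp_rot()); p,d=camera("wrist"); print(get_t())
cv2.imwrite("pics/w2.png",cv2.resize(p[60:270,90:390],None,fx=2.6,fy=2.6,interpolation=cv2.INTER_CUBIC))
c,W=cam("wrist",pose)
dp,_=p,0; V,U=np.mgrid[70:262,115:260]; k=d[70:262,115:260].ravel()
A=ray(c,W,np.c_[U.ravel(),V.ravel()].astype(float),0)-W[:3,3]; Q=W[:3,3]+A*(k/-(A@W[:3,:3])[:,2])[:,None]
e=Q[:,:2]-AX; r=np.hypot(*e.T); s=(Q[:,2]>.188)&(Q[:,2]<.2)&(r>.07)&(r<.102)
a=np.degrees(np.arctan2(e[s,1],e[s,0])); print(s.sum(),"tab deg",np.median(a),"stop idx",(A0-np.median(a))/15)
E
```

```text
18.4
232 tab deg 80.36283766188964 stop idx 6.095810822540691
```

View pics/w2.png

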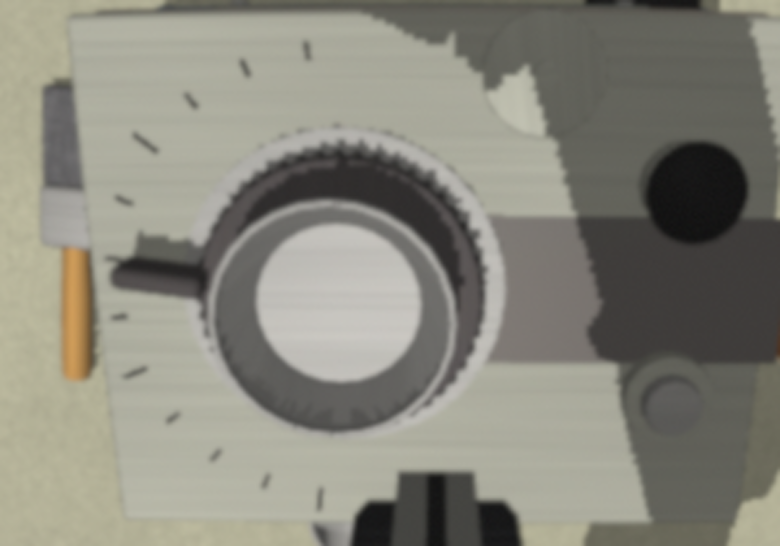

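The tab now stands at the seventh line (stop 6, crop pixel (115,265)), four on from stop 2. The tin, brush and buttons are undisturbed and the hand is clear.

```bash
python3 -c "
from bench import *
print(hand_in(),get_t())"
```

```text
the job is handed in; nothing more can be done
the job is handed in; nothing more can be done
```

I pressed the start button fully down, then pushed the setting ring four clicks finer, from stop 2 to stop 6; a wrist-camera check showed it resting there with the hand clear, and I handed the job in shortly after 18 s.

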